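Clip the swatch frame shut with self-closing tongs

ROBOT

A 6-joint arm with a two-finger parallel gripper is mounted at the origin on the work surface. World frame = base frame: x ahead of the robot, y to its left, z up, the work surface at z = 0. Lengths are in mm, angles in rad, forces in N, time in s.
With the tool pointing down it reaches from about 300 to 775 mm from the base axis. Payload 14.6 kg.
Tool frame: the origin (TCP) lies at the very end of the fingers, on their centre line; the grasp point (between the pads) lies 19 mm behind it; z points along the fingers, y is the line along which they close (so a half turn about z gives the same grasp; the last joint's range is limited). The gripper opens to 94 mm and grips with 3 to 60 N. Pads are 16 mm wide; open, the fingers measure 119 mm over their backs; the gripper's body (75 mm by 177 mm) begins 78 mm behind the grasp point.
Start: joints at [1.187, 0.3, 1.521, -0, 1.321, -0.067], TCP at [171.337, 522.621, 205.446] pointing down, gripper open.
Joint ranges: [-3.03, 3.03], [-0.79, 2.21], [0.23, 2.52], [-1.04, 4.18], [0, 3.07], [-2.55, 2.55]. Speed limits (rad/s): [2.22, 2.22, 2.57, 3.14, 3.14, 3.14].

INTERFACE

Orientations are given as [roll, pitch, yaw] about the fixed x, y, z axes, in that order (R = Rz(yaw) Ry(pitch) Rx(roll)).
In Python, from cell import manip gives the robot as it stands.
- The arm moves only by the tool servo_tool, never from a script. Its argument "motion" is a list that holds one entry, the list of rows, each a list of 7 numbers: the shift along the world's x, y, z as a fraction of full scale, then the turn, a rotation vector about the world's x, y, z as a fraction of full scale, then the closure, from 0 (fully open) to 1 (shut). In form: [[[x, y, z, rx, ry, rz, gripper], ...]]. A call has 1 to 10 rows; each row is the pose to reach, as a shift and turn from the pose commanded when the call began, turning the shorter way round; what a row does not reach only later rows make up. Full scale, the value 1, is 0.5 m for a shift and pi rad for a turn. A row lasts 1/10 s, in which the tool goes at most 50 mm and 8.59 degrees, less where a joint would pass 70% of its speed; a pose out of reach is approached as far as the arm can. A call with a number of a shift or a turn outside -1 to 1 is refused whole. A call with a gripper value outside its range is refused whole. The fingers move at their own pace and stop on an object; "newtons" is the grip in N (left out, the last holds). Time passes only in rows, so rows that repeat a pose let the fingers close. It gives the time, the measured TCP pose, the force, the opening and the grip force at its end, in the units of the state.
- manip.read_state(): the state, without advancing time (a new reading comes with each control period).
- manip.camera(name): name is "scene" or "top" or "wrist"; returns a dict with "frame" (400x640x3 uint8, red, green, blue), "range_z" (400x640 float32, mm along the optical axis (not along the pixel's ray), 0 where there is no reading), "vfov" (degrees; the focal length in pixels is half the picture's height over the tangent of half this angle, whatever the lens; pixels are square), "cx", "cy" (the principal point, pixels), "cam_to_world" (4x4, takes a point from camera to world coordinates). Camera axes: x right, y down, z forward; pixel columns grow to the right and rows downward; lengths in mm; the calibration is good to about 2 mm. A picture is of the moment at which its call begins.
- manip.sign_off(): hands the job in; it is judged then, once.
The state is a dict: "clock": time; "joints": joint angles; "qd": joint speeds; "effort": joint torques, N m; "eef_pos": TCP position; "eef_rot": TCP orientation; "wrist_force": force on the tool from outside, world axes, zero at the start; "moment": the same for the moment, N m; "finger_gap": finger opening in mm; "finger_force": force on a finger pad.
Only numpy, scipy, OpenCV 4.12 (cv2) and the standard library are available. Lean on these libraries where they do the work, as an engineer would, in place of code of your own. Each camera call takes 0.05 s, during which the arm holds its last target. There are 200 camera calls.

TASK

The little swatch frame on its stand will not stay shut by itself: its glass springs ajar. Squeeze the self-closing tongs open and take them off the wall of the paint case, bring the open jaws down over the frame's top edge at the yellow mark until the tongs' red stop sits fully home on the edge (press gently, it can crack), then let the tongs close so that they pinch the glass shut, and leave them clipped there, upright. Touch the frame and the glass only with the tongs, and leave the other things on the bench where they are.

Things in the scene. Friction and masses are not known exactly. Their poses are not given: they have to be found in the camera images.
- tongs: Self-closing steel tongs, 142 mm tall, 0.1 to 0.15 kg, upright, at first clipped over the case's near wall, the stop on its rim. Origin: middle of the underside of the red depth stop (14 x 20 mm, in the fork between the jaws). z up; jaws and handles move along x. Two mirror halves: a half turn about z changes nothing. Squeezing the handles together OPENS the jaws; let go, they close.
- tongs_handles (a point): Point midway between the two blue handle plates, where to grip: 97 mm above the stop. Plates 24 mm wide (y), 36 mm tall, at first 48 mm over their outer faces along x here; squeezed to 31 mm the jaws are fully spread. The spring takes 8 N to start and 19 N to open fully: squeeze with 25 to 40 N and keep squeezing while carrying.
- tongs_pads (a point): Point midway between the black jaw pads, 21 mm below the stop. Pads 24 mm wide (y), 12 mm high, reach 27 mm below the stop. Gap between their inner faces along x: 5 mm on the case wall, about 29 mm with the handles squeezed to 31 mm, 10 mm on the shut frame. Above the pads the gap is at least 19 mm shut, 35 mm open.
- tongs_a (a joint): Swing of each tongs half about the brass pivot 50 mm above the stop (both swing equally), rad: 0 as clipped on the case wall, 0.035 on the shut frame, 0.17 with the handles squeezed to 31 mm, end at 0.19 (29 mm).
- case: Open aluminium paint case full of tubes, fixed, 205 mm deep (x), 260 mm wide (y), rim 90 mm above the bench. Origin: on the bench under the middle of the near wall (with the black carrying handle), 5 mm thick, running along y; the case lies to +x of it. The tongs sit on this wall within 60 mm of its middle.
- stand: Stand of the swatch frame, fixed: wooden foot 110 x 140 x 18 mm, grey socket, post, and on it an upright plywood board 130 mm wide (y), 90 mm tall, 6 mm thick (x -3 to +3 mm) with the hinged glass before it (-x side). Origin: on the bench under the board's middle. The frame is sprung: it gives 1 mm per 2.5 N over 10 mm, then is solid. It cracks at over 15 N; 5 N seats the stop.
- clip_line (a point): Point in the middle of the yellow mark (28 mm wide, y = 0) and of the shut pack, board plus glass, x -7 to +3 mm of the stand; ajar, the glass reaches to x -14 mm. The tongs' middle goes here, their x along the stand's x. This point is 151 mm above the bench, the LOWEST the board's top edge can be; the post is set anywhere up to 46 mm higher, not measured: feel for the edge.
- glass (a joint): Angle of the glass (122 mm wide, 78 mm tall, 4 mm thick, top 6 mm below the board's top), hinged along its lower edge, rad: 0 shut against the board, 0.09 ajar. A light spring (2 N at its top) pushes it ajar.
- brush_jar: Steel jar with brushes, 72 mm across, 90 mm tall (brushes to about 220 mm), behind the stand on its +x side; leave alone. Origin: middle of its underside.
- varnish: Amber jar with black cap, 48 mm across, 85 mm tall, before the stand; leave alone. Origin: middle of its underside.
- pencil_tin: Flat grey pencil tin 70 x 160 x 16 mm lying before the case; leave alone. Origin: middle of its underside.
Things that resemble listed ones, but are neither listed nor needed, are in the scene too. What is shaped like the tongs but purple is not meant.

How it is judged (in metres and radians):
On the way, in this order (a step that is already met when the one before it is completed fails the run):
1. the tongs are squeezed open and lifted clear of the case (value of joint tongs_a above 0.08 rad and distance of tongs from where it was at the start of the episode above 0.04 m and contact force between tongs and case below 0.05 N), for 0.2 s.
2. with the jaws still squeezed open, the stop is pressed home on the frame's top edge at the yellow mark (value of joint tongs_a above 0.08 rad and contact force between red_stop and stand above 1 N and y of tongs in the frame of stand between -0.015 and 0.015 m), for 0.15 s.
At the end, for the whole second after the job is handed in: Glass shut within 0.015 rad, both jaws pinching frame and glass (over 2 N each), stop home on the board's top edge (gap under 4 mm: the board's middle 45 mm below the stop), within 15 mm of the mark's middle, tongs upright and square within 0.15 rad and at rest (value of joint glass below 0.015 rad and contact force between each of tongs_a, tongs_b and stand above 2 N and y of tongs in the frame of stand between -0.015 and 0.015 m and angle between tongs's own z axis and vertical below 0.15 rad and angle between the x axis of tongs and the x axis of stand, either way round below 0.15 rad and linear speed of tongs below 0.02 m/s and z of board in the frame of tongs between -0.049 and -0.043 m); the robot touches nothing.
It fails at once if the frame is pressed with more than 15 N by the stop (contact force between red_stop and stand above 15 N).
It fails at once if the robot itself touches the frame, its glass or stand (contact force between the arm and stand above 0.5 N).
It fails at once if a bystander is pushed or tipped (distance of any of brush_jar, varnish, pencil_tin from where it was at the start of the episode above 0.02 m or angle between any of brush_jar, varnish's own z axis and vertical above 0.3 rad).
It also fails if it takes over 51 s, if anything falls off the work surface, if the arm or the gripper's body presses on something with over 40 N, if the wrist force passes 120 N, or if a joint passes its speed limit or range.

## Working session

There is one attempt and no reset: what is moved stays moved. The work goes in short steps, Python scripts to look and compute and a tool call to move; the robot and the scene stay as the last step left them, time stands still between calls to the robot, and variables do not carry over. Pictures are saved under pics/ and viewed, at most 10 in all, crops included, and the job is handed in when it is done.

Besides the shell and the picture viewer there is one more tool, called after "Call:" in YAML: its name, and indented under it one key for each argument. servo_tool: Moves the arm, as the interface text tells. Its arguments: {"type":"object","properties":{"motion":{"type":"array"},"newtons":{"type":"number"}},"required":["motion"]}

```bash
mkdir -p pics; cat > h.py <<'E'
import numpy as np, cv2
from cell import manip
def cam(n):
    c=manip.camera(n); c['f']=c['frame'].shape[0]/2/np.tan(np.radians(c['vfov'])/2); return c
def pts(c):
    h,w=c['range_z'].shape; v,u=np.mgrid[:h,:w]; z=c['range_z']
    p=np.stack([(u-c['cx'])/c['f']*z,(v-c['cy'])/c['f']*z,z,np.ones_like(z)],-1)
    return (p@np.array(c['cam_to_world']).T)[...,:3]
def save(c,n): cv2.imwrite(f'pics/{n}.png',cv2.cvtColor(c['frame'],cv2.COLOR_RGB2BGR))
E
python3 - <<'E'
from h import *
for n in('scene','top'):
    c=cam(n); save(c,n+'1'); np.savez(n+'1.npz',**{k:c[k] for k in c})
    print(n,np.round(c['cam_to_world'],2).tolist(),c['f'])
s=manip.read_state();print(s)
E
```

```text
scene [[-0.53, 0.59, -0.61, 1316.15], [0.85, 0.35, -0.4, 465.14], [-0.02, -0.73, -0.68, 979.52], [0.0, 0.0, 0.0, 1.0]] 503.88949774345474
top [[-0.02, -1.0, 0.04, 496.4], [-1.0, 0.02, -0.02, -6.81], [0.01, -0.04, -1.0, 1197.66], [0.0, 0.0, 0.0, 1.0]] 401.2266127477831
{'clock': 0.1, 'joints': array([ 1.18737861e+00,  3.00405591e-01,  1.52149446e+00, -9.26800191e-06,
        1.32071244e+00, -6.65775329e-02]), 'qd': array([ 0.00103358, -0.00068912, -0.00172343,  0.00064306,  0.00020544,
        0.00225312]), 'effort': array([ 1.06934956e-03, -5.32640398e+01, -3.53285301e+01,  7.09318346e-02,
        2.33897078e-02, -1.25932884e-04]), 'eef_pos': array([171.26849992, 522.41270362, 204.95890982]), 'eef_rot': array([-3.14057448e+00, -5.88903866e-05,  2.82475474e+00]), 'wrist_force': array([-0.39299219,  0.69567469, -0.48877208]), 'moment': array([ 0.05589948, -0.01266953,  0.02358847]), 'finger_force': 0.0, 'finger_gap': 93.89106118319968}
```

View pics/scene1.png

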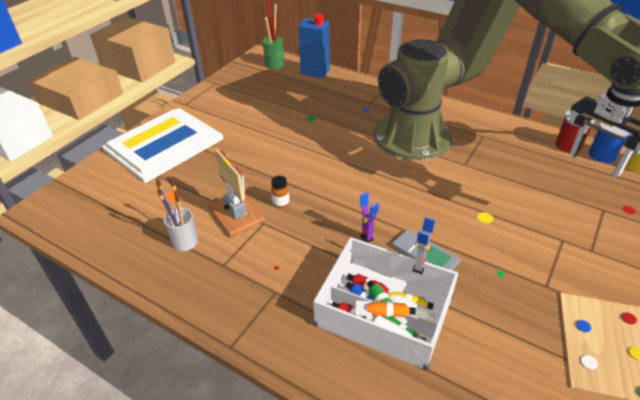

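View pics/top1.png

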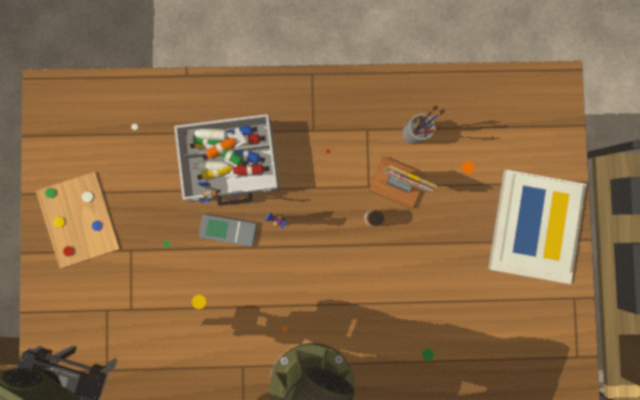

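The scene view shows the true tongs (blue handles at about 425,232) on the case's near wall. The purple decoy stands at (368,215), the stand at (235,195), the varnish at (280,190) and the brush jar at (180,228). In the top view the tongs are near (207,197), the decoy at (276,219) and the stand at (402,182). Next I measure them.

```bash
cat > m.py <<'E'
from h import *
for n,boxes in (('scene',{'tongs':(405,210,440,275),'stand':(205,140,270,240)}),('top',{'tongs':(190,180,225,210),'stand':(365,150,445,215),'case':(170,110,285,210)})):
    d=np.load(n+'1.npz'); c={k:d[k] for k in d}; c['f']=float(c['f']); P=pts(c); hsv=cv2.cvtColor(c['frame'],cv2.COLOR_RGB2HSV)
    for k,(a,b,e,f) in boxes.items():
        p=P[b:f,a:e].reshape(-1,3); q=hsv[b:f,a:e].reshape(-1,3).astype(int); ok=p[:,2]>-50
        def rep(l,m):
            m=m&ok
            if m.sum()<3: print(n,k,l,'few',m.sum()); return
            x=p[m]; xy=x[:,:2]-np.median(x[:,:2],0); w,V=np.linalg.eigh(np.cov(xy.T))
            print(n,k,l,m.sum(),'med',np.median(x,0).round(),'p5',np.percentile(x,5,0).round(),'p95',np.percentile(x,95,0).round(),'axis deg',round(float(np.degrees(np.arctan2(V[1,1],V[0,1]))),1),np.sqrt(w).round(1))
        blue=(q[:,0]>105)&(q[:,0]<128)&(q[:,1]>130)
        if k=='tongs': rep('blue z>110',blue&(p[:,2]>110)); rep('z>150',p[:,2]>150)
        if k=='stand':
            rep('z>120',p[:,2]>120); rep('yellow z>120',(q[:,0]>22)&(q[:,0]<34)&(q[:,1]>150)&(p[:,2]>110)); rep('foot',(p[:,2]>10)&(p[:,2]<25)); rep('z>145',p[:,2]>145)
        if k=='case':
            m=(p[:,2]>82)&(p[:,2]<98)&ok; r=cv2.minAreaRect(p[m,:2].astype(np.float32)); print('case',m.sum(),r,cv2.boxPoints(r).round().tolist())
E
python3 m.py
python3 - <<'E'
import cv2,numpy as np
s=cv2.imread('pics/scene1.png');t=cv2.imread('pics/top1.png')
r=lambda i:cv2.resize(i,(390,290),interpolation=cv2.INTER_CUBIC)
cv2.imwrite('pics/cr.png',np.vstack([np.hstack([r(s[200:290,380:500]),r(s[145:242,195:325])]),np.hstack([r(t[170:240,180:275]),r(t[145:220,360:460])])]))
E
```

```text
scene tongs blue z>110 209 med [544. 258. 191.] p5 [539. 248. 176.] p95 [587. 268. 206.] axis deg -165.9 [ 6.5 58.3]
scene tongs z>150 353 med [548. 259. 187.] p5 [539. 247. 160.] p95 [587. 271. 207.] axis deg -164.9 [  7.4 125.1]
scene stand z>120 669 med [ 597. -251.  171.] p5 [ 566. -318.  126.] p95 [1038.  197.  665.] axis deg 45.6 [ 15.1 227.5]
scene stand yellow z>120 23 med [ 590. -267.  190.] p5 [ 586. -278.  186.] p95 [ 597. -255.  191.] axis deg 45.3 [  3.3 215.2]
scene stand foot 1078 med [ 608. -243.   18.] p5 [ 535. -343.   12.] p95 [ 653. -195.   22.] axis deg 56.5 [36.1 81. ]
scene stand z>145 514 med [ 596. -251.  179.] p5 [ 565. -317.  149.] p95 [1316.  465.  980.] axis deg 45.4 [ 15.  257.1]
top tongs blue z>110 9 med [583. 254. 205.] p5 [541. 251. 199.] p95 [585. 261. 207.] axis deg -175.7 [ 3.3 19.1]
top tongs z>150 126 med [577. 256. 187.] p5 [538. 244. 151.] p95 [587. 267. 207.] axis deg 61.2 [16.3 26.4]
top stand z>120 490 med [ 585. -261.  181.] p5 [ 556. -317.  135.] p95 [ 613. -208.  193.] axis deg 97.0 [23.1 61.5]
top stand yellow z>120 35 med [ 590. -268.  189.] p5 [ 585. -278.  180.] p95 [ 596. -258.  192.] axis deg 65.4 [2.  7.4]
top stand foot 1160 med [ 576. -256.   18.] p5 [ 530. -327.   14.] p95 [ 649. -200.   22.] axis deg 57.0 [35.9 44.1]
top stand z>145 447 med [ 585. -262.  183.] p5 [ 555. -317.  151.] p95 [ 612. -208.  194.] axis deg 98.2 [23.1 63.5]
case 734 ((661.271728515625, 224.66879272460938), (217.123291015625, 261.2701110839844), 6.2479023933410645) [[539.0, 343.0], [568.0, 83.0], [783.0, 107.0], [755.0, 366.0]]
```

View pics/cr.png

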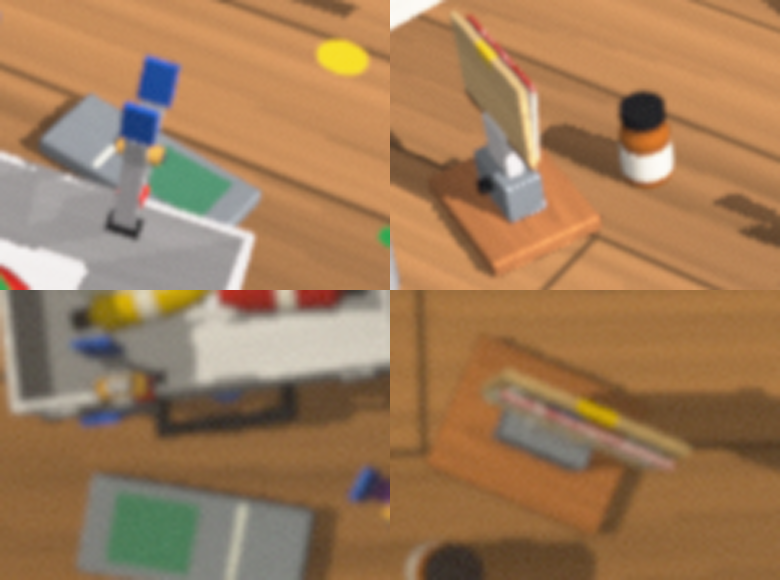

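The crops show the tongs straddling the wall. The yellow mark is mid-board, with the glass on the robot side. Tongs are at about (563,256) with handles at z≈187 and a case yaw of about 6.3°. The board top is at about (590,-267,190) with a yaw of about -24°. I'll go above the tongs.

Call:
servo_tool:
  motion:
    - [[0,0,0.2,0,0,0,0],[0.1,-0.07,0.25,0,0,-0.05,0],[0.784,-0.533,0.25,0,0,-0.364,0],[0.784,-0.533,0.25,0,0,-0.364,0],[0.784,-0.533,0.25,0,0,-0.364,0],[0.784,-0.533,0.25,0,0,-0.364,0],[0.784,-0.533,0.25,0,0,-0.364,0],[0.784,-0.533,0.25,0,0,-0.364,0],[0.784,-0.533,0.25,0,0,-0.364,0],[0.784,-0.533,0.25,0,0,-0.364,0]]
  newtons: 30

```text
clock: 1.1
eef_pos: [528.5, 279.2, 326.8]
eef_rot: [-3.141, 0.0, 1.678]
wrist_force: [0.1, 1.1, 0.5]
finger_gap: 94.1
finger_force: 0.0
```

Call:
servo_tool:
  motion:
    - [[0,0,0,0,0,0,0],[0,0,0,0,0,0,0],[0,0,0,0,0,0,0],[0,0,0,0,0,0,0]]

```text
clock: 1.5
eef_pos: [526.2, 281.6, 327.1]
eef_rot: [3.141, -0.0, 1.683]
wrist_force: [-0.5, -0.1, 0.6]
finger_gap: 94.1
finger_force: 0.0
```

```bash
python3 - <<'E'
from h import *
print(manip.read_state()['eef_pos'],manip.read_state()['eef_rot'])
c=cam('wrist'); save(c,'w1'); np.savez('wrist1.npz',**{k:c[k] for k in c}); P=pts(c); hsv=cv2.cvtColor(c['frame'],cv2.COLOR_RGB2HSV).astype(int)
b=(hsv[...,0]>100)&(hsv[...,0]<130)&(hsv[...,1]>130)&(P[...,2]>165)&(P[...,2]<215)
n,l,st,_=cv2.connectedComponentsWithStats(b.astype(np.uint8))
for i in range(1,n):
    if st[i,4]>30: x=P[l==i]; print(st[i],np.median(x,0).round(1),np.percentile(x,3,0).round(1),np.percentile(x,97,0).round(1),cv2.minAreaRect(x[x[:,2]>198][:,:2].astype(np.float32)) if (x[:,2]>198).sum()>4 else '')
E
```

```text
[526.1969189  281.62327429 327.07081805] [ 3.14143911e+00 -1.41882454e-04  1.68296123e+00]
[326 203   6  28 132] [536.3 259.1 204.5] [533.5 245.6 186.7] [539.4 267.8 206.3] ((536.0471801757812, 256.01702880859375), (4.393604755401611, 23.110498428344727), 6.561776638031006)
[365 204   9  26  69] [581.6 264.3 204.8] [577.7 251.9 185.1] [583.7 272.3 206.4] ((581.9110107421875, 261.6753234863281), (3.1514031887054443, 21.68275260925293), 7.2095255851745605)
```

View pics/w1.png

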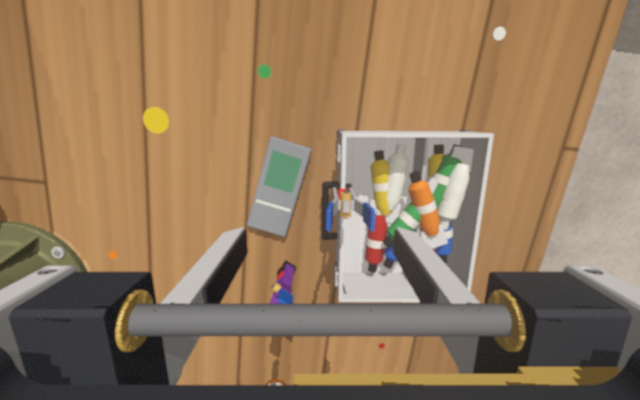

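Wrist view: the two handle tops are at px (328,217) and (369,217), i.e. (536,256) and (582,262). That puts the centre at (559,259), 46-48 mm apart with yaw 6.5-7°, which agrees. The decoy is well away at (283,285). Now I descend.

Call:
servo_tool:
  motion:
    - [[0.066,-0.045,0,0,0,0,0],[0.066,-0.045,0,0,0,0,0],[0.066,-0.045,-0.1,0,0,0,0],[0.066,-0.045,-0.18,0,0,0,0],[0.066,-0.045,-0.25,0,0,0,0],[0.066,-0.045,-0.3,0,0,0,0],[0.066,-0.045,-0.318,0,0,0,0],[0.066,-0.045,-0.318,0,0,0,0],[0.066,-0.045,-0.318,0,0,0,0]]

```text
clock: 2.45
eef_pos: [560.4, 258.7, 169.5]
eef_rot: [3.14, -0.001, 1.682]
wrist_force: [-0.1, -0.1, 0.3]
finger_gap: 94.1
finger_force: 0.0
```

Call:
servo_tool:
  motion:
    - [[0,0,0,0,0,0,0.3],[0,0,0,0,0,0,0.5],[0,0,0,0,0,0,0.7],[0,0,0,0,0,0,0.8],[0,0,0,0,0,0,0.9],[0,0,0,0,0,0,1],[0,0,0,0,0,0,1],[0,0,0,0,0,0,1],[0,0,0,0,0,0,1],[0,0,0,0,0,0,1]]
  newtons: 32

```text
clock: 3.45
eef_pos: [561.2, 258.7, 170.8]
eef_rot: [3.137, -0.001, 1.681]
wrist_force: [-1.3, -0.1, 18.9]
finger_gap: 32.5
finger_force: 32.0
```

Call:
servo_tool:
  motion:
    - [[0,0,0.01,0,0,0,1],[0,0,0.02,0,0,0,1],[0,0,0.04,0,0,0,1],[0,0,0.08,0,0,0,1],[0,0,0.12,0,0,0,1],[0,0,0.16,0,0,0,1],[0,0,0.2,0,0,0,1],[0,0,0.24,0,0,0,1],[0,0,0.28,0,0,0,1],[0,0,0.28,0,0,0,1]]

```text
clock: 4.45
eef_pos: [560.6, 258.4, 310.8]
eef_rot: [3.137, -0.001, 1.681]
wrist_force: [0.1, 0.1, -2.4]
finger_gap: 30.8
finger_force: 32.0
```

```bash
python3 - <<'E'
from h import *
s=manip.read_state(); print(s['eef_pos'],s['eef_rot'],s['wrist_force'],s['moment'])
# board fit from top picture: upper edge points
for n,(a,b,e,f) in(('top',(365,150,445,215)),('scene',(205,140,270,240))):
    d=np.load(n+'1.npz'); c={k:d[k] for k in d}; c['f']=float(c['f']); P=pts(c)[b:f,a:e].reshape(-1,3)
    hs=cv2.cvtColor(c['frame'],cv2.COLOR_RGB2HSV)[b:f,a:e].reshape(-1,3).astype(int)
    for lo in(182,186,189):
        m=(P[:,2]>lo)&(P[:,2]<200)&(hs[:,0]>12)&(hs[:,0]<35)
        r=cv2.minAreaRect(P[m,:2].astype(np.float32)); vx,vy,x0,y0=cv2.fitLine(P[m,:2].astype(np.float32),cv2.DIST_HUBER,0,.01,.01).ravel()
        print(n,lo,m.sum(),[np.round(t,1) for t in r],'line',np.degrees(np.arctan2(vy,vx)).round(1),(x0.round(1),y0.round(1)),np.percentile(P[m,2],[50,90,97]).round(1))
    # foot
    m=(P[:,2]>13)&(P[:,2]<22)&(hs[:,1]>120); 
    if n=='top': print('foot',cv2.minAreaRect(P[m,:2].astype(np.float32)))
c=cam('scene'); cv2.imwrite('pics/s2.png',cv2.resize(cv2.cvtColor(c['frame'],cv2.COLOR_RGB2BGR)[130:330,320:520],(600,600),interpolation=cv2.INTER_CUBIC))
E
```

```text
[560.59305692 258.42631842 310.82858586] [ 3.13734669e+00 -1.13042817e-03  1.68132629e+00] [ 0.13286467  0.07175299 -2.41598712] [-0.03889736  0.02803475  0.02738722]
top 182 152 [array([ 590.2, -268. ]), array([129.4,   6.9]), np.float64(65.1)] line 65.5 (np.float32(590.0), np.float32(-267.4)) [189.6 191.8 193.3]
top 186 136 [array([ 590.2, -268.2]), array([129.1,   6.8]), np.float64(65.5)] line 65.3 (np.float32(590.1), np.float32(-268.3)) [189.8 191.9 193.4]
top 189 94 [array([ 590.2, -268.2]), array([129.1,   6.8]), np.float64(65.5)] line 65.3 (np.float32(591.0), np.float32(-266.6)) [190.3 192.5 193.7]
foot ((590.376220703125, -267.91064453125), (139.66552734375, 110.92527770996094), 65.6742935180664)
scene 182 129 [array([ 588.3, -264.3]), array([132.5,  13.8]), np.float64(64.6)] line 65.7 (np.float32(592.4), np.float32(-264.2)) [189.2 191.6 192.9]
scene 186 104 [array([ 590.7, -265.4]), array([132.5,   7.9]), np.float64(64.9)] line 65.8 (np.float32(597.1), np.float32(-252.8)) [189.9 191.8 193.2]
scene 189 66 [array([ 591.2, -265. ]), array([131.4,   6.8]), np.float64(64.7)] line 65.5 (np.float32(590.8), np.float32(-264.8)) [190.9 192.1 193.3]
```

View pics/s2.png

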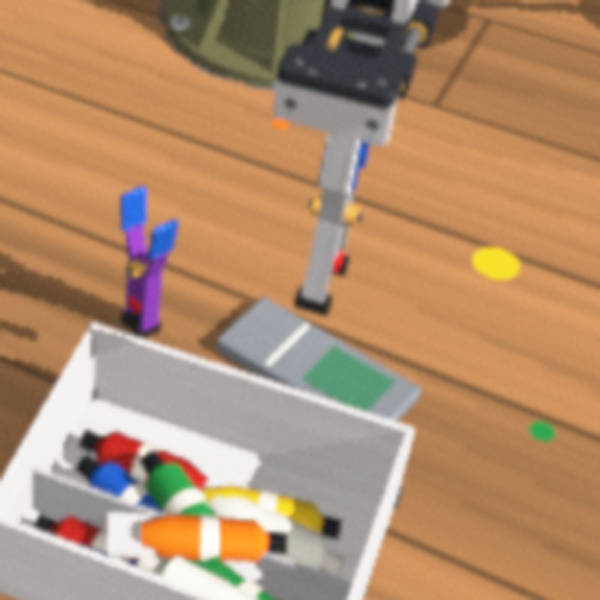

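The tongs hang open and upright in the gripper, clear of the case (px 330,230 in the crop). The board centre is (590,-268), yaw -24.5°, edge at about z 190; the foot and board fits agree. Now I carry the tongs over.

Call:
servo_tool:
  motion:
    - [[0,0,0.08,0,0,0,1],[0.01,-0.1,0.08,0,0,-0.02,1],[0.02,-0.19,0.08,0,0,-0.04,1],[0.03,-0.28,0.08,0,0,-0.06,1],[0.04,-0.37,0.08,0,0,-0.08,1],[0.04,-0.46,0.08,0,0,-0.1,1],[0.04,-0.55,0.08,0,0,-0.12,1],[0.04,-0.64,0.08,0,0,-0.14,1],[0.04,-0.72,0.08,0,0,-0.16,1],[0.04,-0.8,0.08,0,0,-0.171,1]]

```text
clock: 5.5
eef_pos: [579.6, -143.5, 346.3]
eef_rot: [-3.14, 0.0, 1.141]
wrist_force: [0.4, -0.2, -1.0]
finger_gap: 30.9
finger_force: 32.0
```

Call:
servo_tool:
  motion:
    - [[0.005,-0.08,0,0,0,0,1],[0.01,-0.14,0,0,0,0,1],[0.012,-0.19,0,0,0,0,1],[0.012,-0.22,0,0,0,0,1],[0.012,-0.249,0,0,0,0,1],[0.012,-0.249,0,0,0,0,1],[0.012,-0.249,0,0,0,0,1],[0.012,-0.249,0,0,0,0,1]]

```text
clock: 6.3
eef_pos: [586.3, -265.3, 348.1]
eef_rot: [3.141, -0.0, 1.145]
wrist_force: [-1.1, -0.1, -0.7]
finger_gap: 30.5
finger_force: 32.0
```

```bash
python3 - <<'E'
from h import *
s=manip.read_state(); print(s['eef_pos'],s['eef_rot'],s['wrist_force'],s['finger_gap'],s['moment'])
c=cam('scene'); P=pts(c); hsv=cv2.cvtColor(c['frame'],cv2.COLOR_RGB2HSV).astype(int)
red=((hsv[...,0]<8)|(hsv[...,0]>172))&(hsv[...,1]>130)&(hsv[...,2]>80)
dx=np.linalg.norm(P[...,:2]-s['eef_pos'][:2],axis=-1)<60
for nm,m in(('red',red&dx&(P[...,2]>230)),('black',dx&(hsv[...,2]<50)&(P[...,2]>225)&(P[...,2]<262)),('blue',dx&(hsv[...,0]>100)&(hsv[...,0]<130)&(hsv[...,1]>130)&(P[...,2]>300))):
    if m.sum(): print(nm,m.sum(),np.median(P[m],0).round(1),np.percentile(P[m],4,0).round(1),np.percentile(P[m],96,0).round(1))
cv2.imwrite('pics/s3.png',cv2.resize(cv2.cvtColor(c['frame'],cv2.COLOR_RGB2BGR)[50:250,140:340],(600,600),interpolation=cv2.INTER_CUBIC))
w=cam('wrist'); save(w,'w3')
E
```

```text
[ 586.29510291 -265.2863605   348.07261916] [ 3.14131945e+00 -1.63697186e-04  1.14508119e+00] [-1.05480328 -0.06807386 -0.72276381] 30.45307354966677 [-0.03014845  0.09566111 -0.02124597]
red 25 [ 591.1 -257.9  274.7] [ 586.4 -267.   267.7] [ 596.6 -253.2  278. ]
black 13 [ 575.4 -262.4  253.8] [ 566.1 -271.2  250. ] [ 614.3 -245.   254.7]
blue 71 [ 580.6 -257.9  374.3] [ 573.5 -263.9  355.9] [ 604.3 -249.3  385.5]
```

View pics/s3.png

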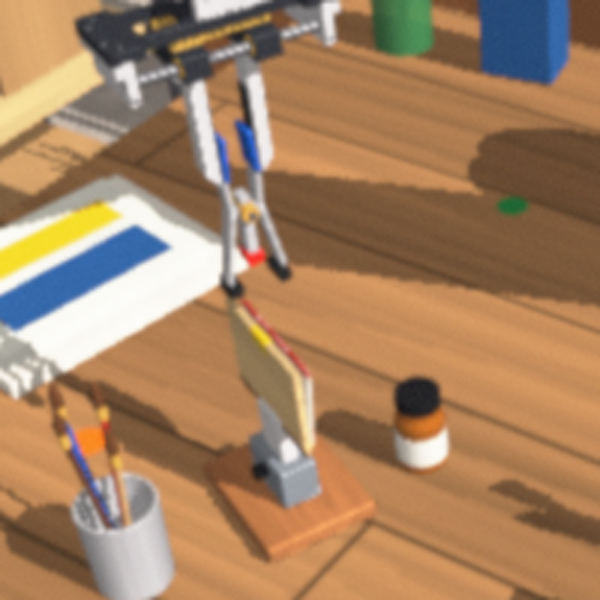

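View pics/w3.png

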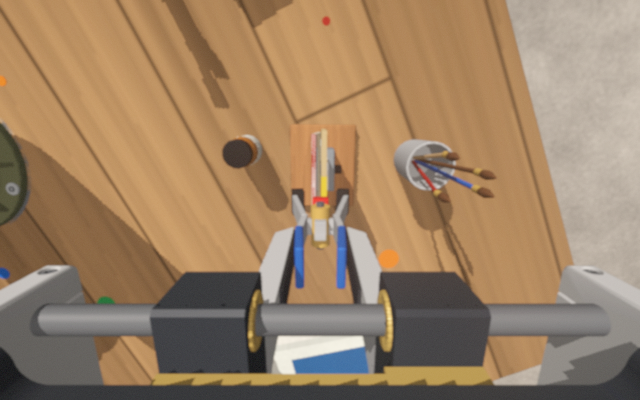

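The scene crop shows the open jaws just above the frame top, centred on the yellow mark; the wrist view also has the jaws straddling the board. Stop underside is at about z 267.5 for TCP 348, so contact should come at TCP ≈ 271. I'll descend with a force check.

Call:
servo_tool:
  motion:
    - [[0,0,-0.04,0,0,0,1],[0,0,-0.07,0,0,0,1],[0,0,-0.09,0,0,0,1],[0,0,-0.105,0,0,0,1],[0,0,-0.118,0,0,0,1],[0,0,-0.124,0,0,0,1],[0,0,-0.13,0,0,0,1],[0,0,-0.13,0,0,0,1],[0,0,-0.13,0,0,0,1]]

```text
clock: 7.3
eef_pos: [586.2, -266.3, 283.2]
eef_rot: [3.141, 0.0, 1.144]
wrist_force: [0.0, -0.2, -1.6]
finger_gap: 31.0
finger_force: 32.0
```

Call:
servo_tool:
  motion:
    - [[0,0,-0.002,0,0,0,1],[0,0,-0.004,0,0,0,1],[0,0,-0.006,0,0,0,1],[0,0,-0.006,0,0,0,1],[0,0,-0.006,0,0,0,1]]

```text
clock: 7.8
eef_pos: [586.1, -266.3, 279.9]
eef_rot: [3.142, 0.0, 1.144]
wrist_force: [0.3, -0.4, -0.8]
finger_gap: 31.0
finger_force: 32.0
```

Call:
servo_tool:
  motion:
    - [[0,0,-0.002,0,0,0,1],[0,0,-0.004,0,0,0,1],[0,0,-0.006,0,0,0,1],[0,0,-0.006,0,0,0,1],[0,0,-0.006,0,0,0,1]]

```text
clock: 8.3
eef_pos: [586.1, -266.3, 276.9]
eef_rot: [-3.142, 0.0, 1.144]
wrist_force: [-0.4, 0.1, -1.0]
finger_gap: 30.8
finger_force: 32.0
```

Call:
servo_tool:
  motion:
    - [[0,0,-0.002,0,0,0,1],[0,0,-0.004,0,0,0,1],[0,0,-0.004,0,0,0,1],[0,0,-0.004,0,0,0,1]]

```text
clock: 8.7
eef_pos: [586.1, -266.3, 274.8]
eef_rot: [-3.142, -0.0, 1.144]
wrist_force: [-0.1, -0.3, -1.2]
finger_gap: 31.1
finger_force: 32.0
```

Call:
servo_tool:
  motion:
    - [[0,0,-0.002,0,0,0,1],[0,0,-0.004,0,0,0,1],[0,0,-0.004,0,0,0,1],[0,0,-0.004,0,0,0,1]]

```text
clock: 9.1
eef_pos: [586.1, -266.3, 272.9]
eef_rot: [3.142, 0.0, 1.144]
wrist_force: [-0.6, -1.1, -1.8]
finger_gap: 31.5
finger_force: 32.0
```

Call:
servo_tool:
  motion:
    - [[0,0,-0.002,0,0,0,1],[0,0,-0.004,0,0,0,1],[0,0,-0.004,0,0,0,1],[0,0,-0.004,0,0,0,1]]

```text
clock: 9.5
eef_pos: [586.1, -266.3, 271.0]
eef_rot: [3.141, 0.0, 1.144]
wrist_force: [-0.4, 0.0, -1.0]
finger_gap: 30.8
finger_force: 32.0
```

Call:
servo_tool:
  motion:
    - [[0,0,-0.002,0,0,0,1],[0,0,-0.002,0,0,0,1],[0,0,-0.002,0,0,0,1]]

```text
clock: 9.8
eef_pos: [586.2, -266.3, 270.1]
eef_rot: [3.141, 0.0, 1.144]
wrist_force: [0.3, 0.3, 3.1]
finger_gap: 30.8
finger_force: 32.0
```

Call:
servo_tool:
  motion:
    - [[0,0,-0.002,0,0,0,1],[0,0,-0.002,0,0,0,1],[0,0,-0.002,0,0,0,1]]

```text
clock: 10.1
eef_pos: [586.2, -266.3, 269.1]
eef_rot: [3.141, 0.0, 1.144]
wrist_force: [-0.4, 0.5, 4.1]
finger_gap: 31.4
finger_force: 32.0
```

Contact: about 5 N net. One more mm, then open slowly.

Call:
servo_tool:
  motion:
    - [[0,0,-0.002,0,0,0,1],[0,0,-0.002,0,0,0,1],[0,0,-0.002,0,0,0,1]]

```text
clock: 10.4
eef_pos: [586.2, -266.4, 268.4]
eef_rot: [3.141, 0.0, 1.144]
wrist_force: [-0.9, 0.7, 6.7]
finger_gap: 31.3
finger_force: 32.0
```

Call:
servo_tool:
  motion:
    - [[0,0,0,0,0,0,0.66],[0,0,0,0,0,0,0.64],[0,0,0,0,0,0,0.62],[0,0,0,0,0,0,0.6]]

```text
clock: 10.8
eef_pos: [586.1, -266.3, 267.9]
eef_rot: [3.141, 0.0, 1.144]
wrist_force: [-0.5, -0.3, 4.3]
finger_gap: 37.7
finger_force: 11.9
```

Call:
servo_tool:
  motion:
    - [[0,0,0,0,0,0,0.58],[0,0,0,0,0,0,0.56],[0,0,0,0,0,0,0.54],[0,0,0,0,0,0,0.52],[0,0,0,0,0,0,0.5],[0,0,0,0,0,0,0.5],[0,0,0,0,0,0,0.5]]

```text
clock: 11.5
eef_pos: [586.1, -266.3, 267.7]
eef_rot: [-3.141, -0.0, 1.144]
wrist_force: [1.4, -0.8, 0.4]
finger_gap: 47.2
finger_force: 4.4
```

Call:
servo_tool:
  motion:
    - [[0,0,0,0,0,0,0.4],[0,0,0,0,0,0,0.3],[0,0,0,0,0,0,0.15],[0,0,0,0,0,0,0],[0,0,0,0,0,0,0],[0,0,0,0,0,0,0]]

```text
clock: 12.1
eef_pos: [586.1, -266.3, 267.9]
eef_rot: [-3.142, 0.0, 1.144]
wrist_force: [0.2, 0.1, 0.2]
finger_gap: 91.5
finger_force: 0.0
```

Call:
servo_tool:
  motion:
    - [[0,0,0.03,0,0,0,0],[0,0,0.08,0,0,0,0],[0,0,0.14,0,0,0,0],[0,0,0.2,0,0,0,0],[0,0,0.26,0,0,0,0],[-0.05,0,0.3,0,0,0,0],[-0.1,0,0.3,0,0,0,0],[-0.1,0,0.3,0,0,0,0]]

```text
clock: 12.9
eef_pos: [534.4, -266.4, 419.6]
eef_rot: [3.139, 0.0, 1.143]
wrist_force: [-0.2, 0.1, 1.1]
finger_gap: 93.7
finger_force: 0.0
```

```bash
python3 - <<'E'
from h import *
s=manip.read_state(); print(s['eef_pos'],s['finger_force'],s['wrist_force'])
c=cam('scene'); P=pts(c); hsv=cv2.cvtColor(c['frame'],cv2.COLOR_RGB2HSV).astype(int)
dx=np.linalg.norm(P[...,:2]-np.array([588,-267]),axis=-1)<70
red=((hsv[...,0]<8)|(hsv[...,0]>172))&(hsv[...,1]>130)&(hsv[...,2]>80)
for nm,m in(('red',red&dx&(P[...,2]>185)),('blue',dx&(hsv[...,0]>100)&(hsv[...,0]<130)&(hsv[...,1]>130)&(P[...,2]>220)),('edge',dx&(hsv[...,0]>12)&(hsv[...,0]<35)&(P[...,2]>184)&(P[...,2]<200))):
    if m.sum(): print(nm,m.sum(),np.median(P[m],0).round(1),np.percentile(P[m],4,0).round(1),np.percentile(P[m],96,0).round(1))
cv2.imwrite('pics/s4.png',cv2.resize(cv2.cvtColor(c['frame'],cv2.COLOR_RGB2BGR)[80:230,180:300],(480,600),interpolation=cv2.INTER_CUBIC))
E
```

```text
[ 534.41227028 -266.43191933  419.59214079] 0.0 [-0.1781894   0.08893276  1.07405084]
red 20 [ 593.4 -258.8  197.7] [ 584.7 -267.2  191.8] [ 597.4 -255.9  201.9]
blue 93 [ 574.8 -260.8  295.5] [ 567.5 -276.1  276.7] [ 613.3 -247.3  306.4]
edge 86 [ 601.  -245.4  189.6] [ 564.4 -319.9  184.8] [ 617.9 -208.6  194.4]
```

View pics/s4.png

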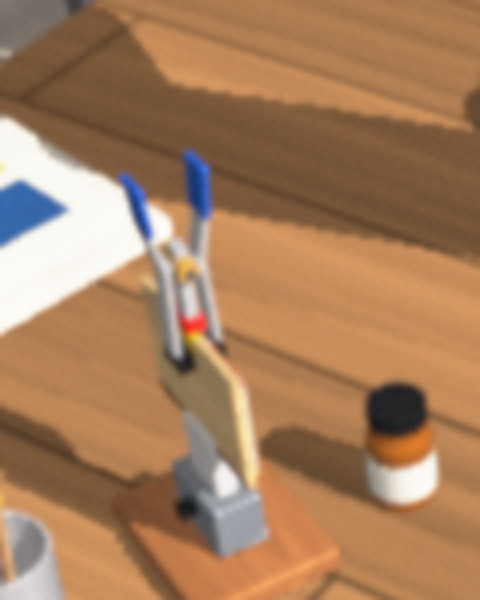

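The picture shows the tongs clipped upright on the mark, with the red stop (crop px 195,325) on the edge and the glass shut. The stop's underside is at about z 191 and the edge at about 190. I'm handing in.

```bash
python3 -c "
from cell import manip
print(manip.sign_off())"
```

```text
the job is handed in; nothing more can be done
None
```

The tongs are clipped upright over the frame's top edge at the yellow mark, with the red stop home and the glass shut, and the job is handed in; sign-off returned no verdict.

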